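# Pop a bearing roller out of the ejector stand and stop it with the other finger

## Task

On the parts counter's ejector stand, press the spring paddle down with one fingertip so that the steel roller pops out of its pocket, and trap the roller with the other finger on the sloping lane before it can roll off into the tray at the lane's end. Finish while holding it so for inspection: the paddle still pressed down by one finger and the roller standing still on the lane, leaning against the other. Do not pick the roller up, and leave the loose parts around the stand where they are.

Things in the scene. Friction and masses are not known exactly. Their poses are not given: they have to be found in the camera images.
- stand: Fixed ejector stand, grey base plate 225 x 150 x 12 mm (x -135 to 90, y -55 to 95 mm), with an open aluminium lane. Origin on the counter (z = 0) under the lane's centre line, level with the middle of the paddle. x points down the lane (the way the roller runs), y from the lane to the paddle, z up.
- lip (a point): Lower corner of the pocket: top end of the lane, at x = -57 mm, y = 0 of the stand, 48 mm above the counter. The pocket behind it (towards -x) is 7 mm deep. Pressing the paddle lifts the pocket's floor by 1.5 times the paddle's travel: the roller comes free after about 4.7 mm of paddle travel and rolls down the lane by itself in under a second.
- lane_stop (a point): Point on the lane's floor on its centre line at x = 0 of the stand, 40 mm above the counter, 60 mm across from the middle of the paddle (along the stand's y). A fingertip here, 2 to 10 mm above the floor, stops the roller. The lane is 48 mm wide inside, between two 4 mm thick rails 14 mm high, and slopes down 8 degrees to +x.
- lane_end (a point): Open lower end of the lane, floor point at x = 88 mm, y = 0 of the stand, 28 mm above the counter. Beyond it lies a low sheet-steel tray (x 94 to 168 mm, 30 mm high, 85 mm wide). Nothing but a finger stops the roller before the tray. The roller counts as lost once its centre is past x = 60 mm.
- paddle_top (a point): Middle of the upper face of the ribbed aluminium paddle, 44 mm along the lane x 34 mm across it. At rest the face is 54 mm above the counter, fully pressed 46 mm. It lies at x = 0, y = 60 mm of the stand and moves straight down.
- paddle (a joint): Paddle travel in m: 0 up, 0.008 fully down. Spring return: about 2.5 N to start and 5 N fully down, plus up to 4 N while the roller is being lifted. It must be kept at least 5 mm down at the end.
- roller: Loose solid steel roller, 32 mm diameter x 44 mm long, about 0.24 kg, lying across the lane with its axis along the stand's y. Origin at its centre. It starts in the pocket, centre at about x = -69 mm, y = 0, 59 mm above the counter in the stand's frame. On the lane its centre is 16 mm above the floor.
- spare_roller: Loose bystander: the same kind of roller (32 x 44 mm) standing on end on the counter beside the stand; origin at its underside.
- bearing_ring: Loose bystander: steel ring, 52 mm across, 16 mm high; origin at its underside.
- collar: Loose bystander: dark steel collar, 40 mm across, 24 mm high; origin at its underside.
- carton: Loose bystander: small cardboard carton 70 x 50 x 42 mm; origin at its underside.
- flange: Loose bystander: stepped flange, 56 mm across, 30 mm high; origin at its underside.
- driver: Loose bystander: screwdriver lying on the counter.
- oil_jar: Loose bystander: grey jar, 60 mm across, 85 mm high; origin at its underside.
There are look-alikes about, which are no part of the job. What is shaped like the roller but blue is not meant.

How it is judged:
By the outcome, as a careful person would: the job done as asked, in the order asked, and still so for the second after the job is handed in, while the arm keeps its last pose, push and grip.
It also fails if it takes over 35 s, if anything falls off the work surface, if the arm or the gripper's body presses on something with over 40 N, if the wrist force passes 120 N, or if a joint passes its speed limit or range.

## Robot

A 6-joint arm with a two-finger parallel gripper is mounted at the origin on the work surface. World frame = base frame: x ahead of the robot, y to its left, z up, the work surface at z = 0. Lengths are in m, angles in rad, forces in N, time in s.
With the tool pointing down it reaches from about 0.3 to 1 m from the base axis. Payload 5.1 kg.
Tool frame: the origin (TCP) lies midway between the tips of the shut fingers; the grasp point (between the pads) lies 19 mm behind it; x points along the fingers, z is the direction in which the jaws open and shut, and the axes are right-handed (so a half turn about x gives the same grasp; the last joint's range is limited). The gripper opens to 95 mm and grips with 3 to 60 N. Pads are 20 mm wide; open, the fingers measure 119 mm over their backs; the gripper's body (75 mm by 180 mm) begins 59 mm behind the grasp point.
Start: joints at [-1.246, 0.124, 1.65, -0, 1.367, -0.083], TCP at [0.258, -0.597, 0.215] pointing down, gripper open.
Joint ranges: [-2.61, 2.61], [-1.02, 2.33], [0.03, 2.71], [-1.35, 4.49], [0.32, 2.68], [-2.91, 2.91]. Speed limits (rad/s): [2.57, 2.57, 3.14, 3.14, 3.14, 3.14].

## Interface

Orientations are given as a unit quaternion [w, x, y, z].
In Python, from plant import telemetry, viewer, workorder gives the robot as it stands.
- The arm moves only by the shell command python3 -m jog 'ROWS' [FORCE]. ROWS is JSON, a list of rows, each an object with "grip": the gripper's target within -1 to 1 (shut at 1, half-way at 0, fully open at -1); "offset": the shift along the tool's x, y, z in mm, a list of three; "yaw": the turn about the tool's x in degrees. A call has 1 to 10 rows; each row is the pose to reach, as a shift and turn from the pose measured when the call began, along the tool's axes at that moment; what a row does not reach only later rows make up. A row lasts 1/12 s, in which the tool goes at most 41.7 mm and 7.16 degrees, less where a joint would pass 70% of its speed; a pose out of reach is approached as far as the arm can. A call with a gripper value outside its range is refused whole. The fingers move at their own pace and stop on an object; FORCE is the grip in N (left out, the last holds). Time passes only in rows, so rows that repeat a pose let the fingers close. It gives the time, the measured TCP pose, the force and the opening at its end, in the units of the state.
- telemetry.read_state(): the state, without advancing time (a new reading comes with each control period).
- viewer.capture(name): name is "side" or "top" or "wrist"; returns the picture (480x640x3 uint8, red, green, blue); there is no depth.
- viewer.camera_model(name): a dict with "fx", "fy", "cx", "cy" (pixels), "world_from_camera" (4x4, takes a point from camera to world coordinates). Camera axes: x right, y down, z forward; pixel columns grow to the right and rows downward; lengths in m; the calibration is good to about 2 mm. A picture is of the moment at which its call begins: read the wrist's pose just before it. camera_model takes no time and is no camera call; for the wrist camera it gives the pose at the moment of the call.
- workorder.finish_job(): hands the job in, once; it reports no verdict.
The state is a dict: "time_s": time; "qpos": joint angles; "dq": joint speeds; "tau": joint torques, N m; "ee_pos": TCP position; "tcp_rot": TCP orientation; "force": force on the tool from outside, world axes, zero at the start; "wrist_torque": the same for the moment, N m; "width": finger opening in m.
Only numpy, scipy, OpenCV 4.12 (cv2) and the standard library are available. Lean on these libraries where they do the work, as an engineer would, in place of code of your own. Each camera call takes 0.05 s, during which the arm holds its last target.

## Working session

There is one attempt and no reset: what is moved stays moved. The work goes in short steps, Python scripts to look and compute and a shell command to move; the robot and the scene stay as the last step left them, time stands still between calls to the robot, and variables do not carry over. Pictures are saved under pics/ and viewed, and the job is handed in when it is done.

```bash
mkdir -p pics; ls
python3 - <<'E'
from plant import telemetry, viewer, workorder
import cv2
s=telemetry.read_state();print(s)
for n in ["side","top","wrist"]:
    im=viewer.capture(n);cv2.imwrite(f"pics/{n}0.png",im[:,:,::-1]);print(viewer.camera_model(n))
E
```

```text
pics
{'time_s': 0.0, 'qpos': array([-1.24560986e+00,  1.24475189e-01,  1.65168218e+00, -3.12596975e-05,
        1.36750202e+00, -8.25929038e-02]), 'dq': array([ 0.00047463, -0.00046979,  0.00012475, -0.00147197,  0.00121242,
       -0.00089079]), 'tau': array([ 1.02843867e-03, -4.17598414e+01, -3.59931171e+01,  7.75190885e-02,
        4.92676813e-02, -1.93472224e-04]), 'ee_pos': array([ 0.25753245, -0.59609728,  0.21340158]), 'tcp_rot': array([ 0.59030203,  0.38884299,  0.59146618, -0.38795929]), 'force': array([0.02943945, 0.37996628, 0.28176233]), 'wrist_torque': array([-0.01500911,  0.00012852,  0.06138612]), 'width': 0.09533376372832855}
{'fx': 576.1707463114761, 'fy': 576.1707463114761, 'cx': 318.77713478696825, 'cy': 236.55165637743934, 'world_from_camera': array([[-0.97696373, -0.12220625,  0.17495002,  0.37061064],
       [-0.21339456,  0.55115223, -0.80665605,  1.09687905],
       [ 0.00215432, -0.82540708, -0.56453389,  0.85157991],
       [ 0.        ,  0.        ,  0.        ,  1.        ]])}
{'fx': 594.1758738337105, 'fy': 594.1758738337105, 'cx': 320.8926378589968, 'cy': 252.19902766348685, 'world_from_camera': array([[-0.00952255, -0.99496582,  0.09976144,  0.47839886],
       [-0.99974701,  0.01150616,  0.01932698, -0.0072658 ],
       [-0.02037756, -0.09955216, -0.99482366,  1.41879189],
       [ 0.        ,  0.        ,  0.        ,  1.        ]])}
{'fx': 417.7671785775143, 'fy': 417.7671785775143, 'cx': 317.16338463993856, 'cy': 240.9851363939125, 'world_from_camera': array([[ 0.39770686, -0.89158952, -0.21655803,  0.31689113],
       [-0.91751177, -0.3867756 , -0.09261095, -0.57022511],
       [-0.00118841,  0.23552655, -0.97186719,  0.38281296],
       [ 0.        ,  0.        ,  0.        ,  1.        ]])}
```

View pics/side0.png

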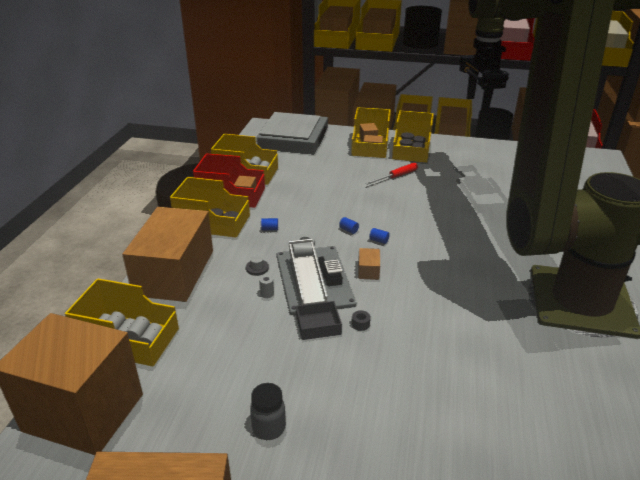

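View pics/top0.png

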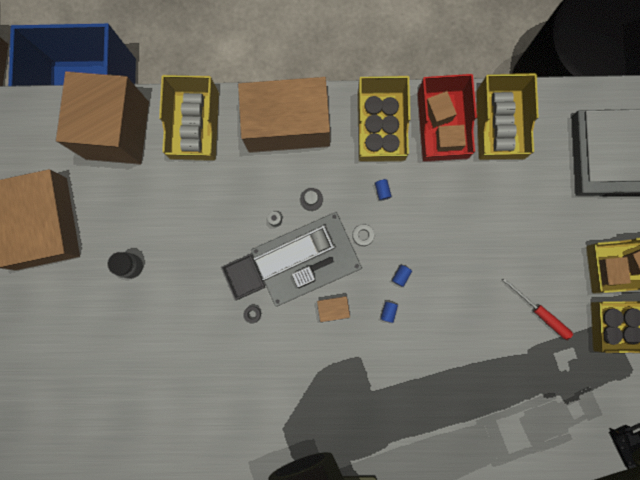

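View pics/wrist0.png

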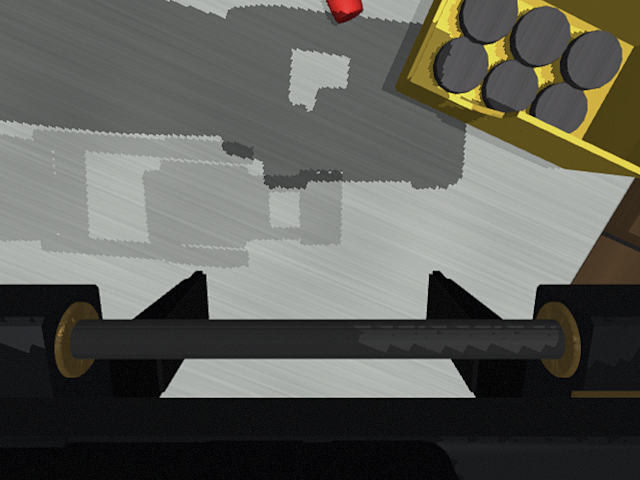

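The top view shows the stand at about (305,258), the tray at (242,277), and the roller in its pocket at about (322,239). The wrist view shows nothing of the stand.

Run:
```python
import cv2
im=cv2.imread("pics/top0.png")
c=im[190:325,215:395];cv2.imwrite("pics/topc.png",cv2.resize(c,None,fx=4.4,fy=4.4,interpolation=cv2.INTER_CUBIC))
im=cv2.imread("pics/side0.png")
c=im[220:345,240:400];cv2.imwrite("pics/sidec.png",cv2.resize(c,None,fx=4.5,fy=4.5,interpolation=cv2.INTER_CUBIC))
```

```text
(no output)
```

View pics/topc.png

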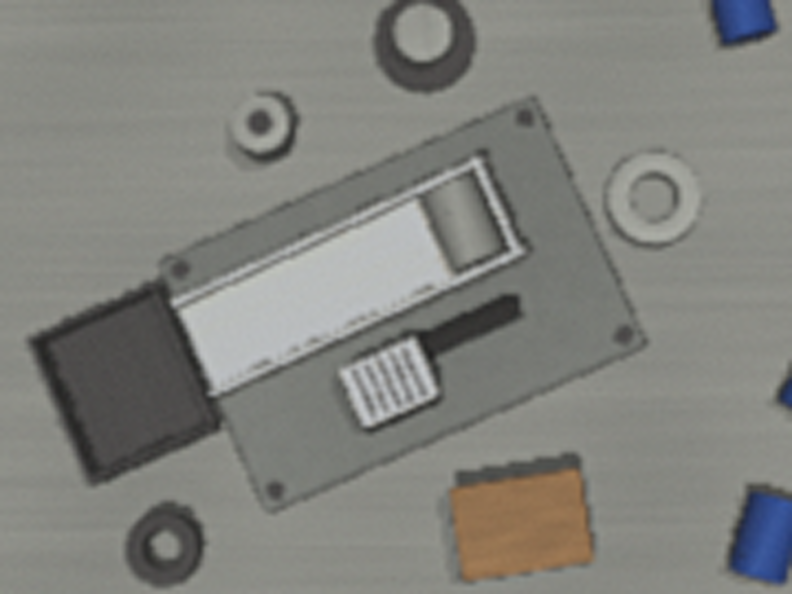

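View pics/sidec.png

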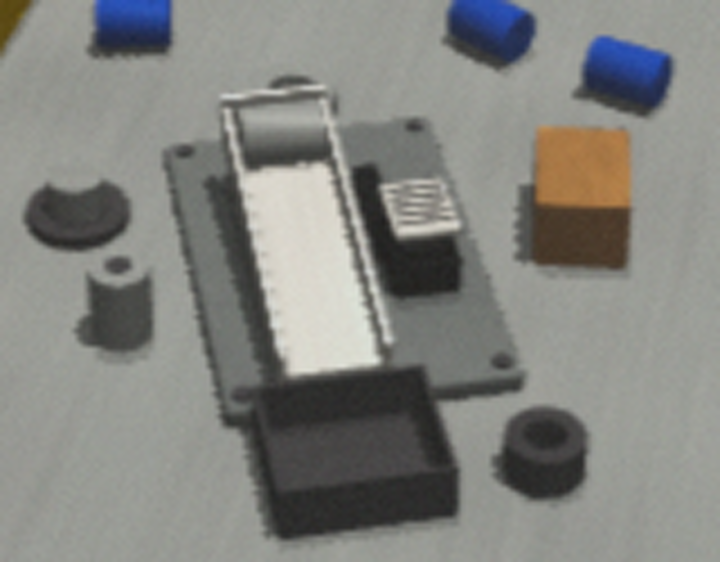

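Roller candidates in the top view: the one lying in the pocket (322,239), the spare standing on end (275,218), blue ones at (383,189), (401,275) and (389,311), and rollers in the bins at (190,120) and (505,120). I choose the one in the pocket: steel, lying across the lane, and confirmed in both crops. Next I fit the stand pose.

```bash
cat > h.py <<'E'
import numpy as np
from plant import viewer
def proj(n,P):
    m=viewer.camera_model(n);T=np.linalg.inv(m["world_from_camera"])
    c=np.asarray(P)@T[:3,:3].T+T[:3,3]
    return np.c_[m["fx"]*c[:,0]/c[:,2]+m["cx"],m["fy"]*c[:,1]/c[:,2]+m["cy"]]
def S2W(p,P):
    x,y,a=p;P=np.asarray(P,float)
    return np.c_[x+np.cos(a)*P[:,0]-np.sin(a)*P[:,1],y+np.sin(a)*P[:,0]+np.cos(a)*P[:,1],P[:,2]]
E
python3 - <<'E'
from h import *
from scipy.optimize import least_squares
from plant import telemetry
m=1e-3
plate=[(-135,-55,12),(-135,95,12),(90,95,12),(90,-55,12)]
pt=plate+[(22,43,54),(-22,43,54),(-22,77,54),(22,77,54)]
top=np.array([(533,95),(648,345),(272,512),(163,258),(339,378),(418,334),(440,396),(371,431)],float)
ps=plate+[(-22,43,54),(-22,77,54)]
side=np.array([(165,150),(425,120),(523,378),(225,415),(381,182),(443,179)],float)
top=(top+.5)/4.4-.5+[215,190]; side=(side+.5)/4.5-.5+[240,220]
pt=np.array(pt)*m;ps=np.array(ps)*m
def r(p,a=1,b=1): return np.r_[a*(proj("top",S2W(p,pt))-top).ravel(),b*(proj("side",S2W(p,ps))-side).ravel()]
for a,b in((1,1),(1,0),(0,1)):
    s=least_squares(r,[.5,.04,1.9],args=(a,b));print(s.x,np.degrees(s.x[2]));
    print(np.round(r(s.x).reshape(-1,2),1).tolist())
    if (a,b)==(1,1): np.save("p.npy",s.x)
p=np.load("p.npy")
print(S2W(p,[(0,0,.04),(0,.06,.054),(-.069,0,.059)]))
E
```

```text
[0.61529429 0.08486738 1.98088589] 113.49640098790043
[[0.2, -0.8], [0.0, -0.6], [-1.4, 0.3], [-1.7, 0.4], [-0.4, -2.2], [-0.9, 0.0], [0.1, -0.6], [-1.7, -0.7], [0.3, -1.8], [1.4, -1.7], [1.7, -1.6], [0.9, -1.1], [0.2, -0.3], [0.7, -1.3]]
[0.61409848 0.08323449 1.9809787 ] 113.50171875427235
[[0.9, -0.3], [0.7, -0.1], [-0.7, 0.8], [-1.0, 0.9], [0.3, -1.7], [-0.2, 0.5], [0.8, -0.1], [-1.0, -0.2], [0.9, -2.1], [2.0, -2.0], [2.3, -2.0], [1.6, -1.5], [0.8, -0.6], [1.3, -1.6]]
[0.61632548 0.08974858 1.97856131] 113.36321279312321
[[-1.7, -1.1], [-2.1, -0.8], [-3.5, -0.1], [-3.7, -0.1], [-2.5, -2.6], [-3.0, -0.3], [-2.1, -1.0], [-3.9, -1.1], [-0.5, -0.7], [0.7, -0.6], [0.8, -0.1], [-0.2, 0.3], [-0.7, 0.9], [-0.1, -0.0]]
[[0.61529429 0.08486738 0.04      ]
 [0.56026918 0.06094589 0.054     ]
 [0.642804   0.02158851 0.059     ]]
```

```bash
cat >> h.py <<'E'
from scipy.spatial.transform import Rotation as R
def Rt(s): q=s["tcp_rot"];return R.from_quat([q[1],q[2],q[3],q[0]])
def plan(s,tgt,p,flip=None):
    """offset in current tool axes, yaw options to have tool z along +-stand y, tool x tilt error"""
    r=Rt(s);M=r.as_matrix();d=M.T@(np.asarray(tgt)-s["ee_pos"])*1000
    sy=np.array([-np.sin(p[2]),np.cos(p[2]),0]);v=M.T@sy
    # turning about tool x by a: z -> (0,-sin a,cos a)
    a=np.degrees(np.arctan2(-v[1],v[2]))
    print("offset",np.round(d,1),"yaw(z=+y)",round(a,1),"yaw(z=-y)",round((a+360)%360-180,1),"toolx",np.round(M[:,0],4),"width",s["width"],"t",s["time_s"],"F",np.round(s["force"],2), "tcp",np.round(s["ee_pos"],4))
E
python3 - <<'E'
from h import *
from plant import telemetry
p=np.load("p.npy");s=telemetry.read_state();print(Rt(s).as_matrix().round(3))
plan(s,S2W(p,[(0,.03,.16)])[0],p)
E
```

```text
[[-0.001  0.918  0.397]
 [ 0.002  0.397 -0.918]
 [-1.     0.    -0.002]]
offset [  54.5  568.5 -483.2] yaw(z=+y) 89.9 yaw(z=-y) -90.1 toolx [-5.0e-04  1.5e-03 -1.0e+00] width 0.09468999783975715 t 0.15 F [ 0.3  -0.02 -0.32] tcp [ 0.2576 -0.5962  0.2137]
```

```bash
python3 -m jog '[{"grip":0,"offset":[0,284,-242],"yaw":-45},{"grip":0,"offset":[0,284,-242],"yaw":-45},{"grip":0,"offset":[0,284,-242],"yaw":-45},{"grip":0,"offset":[0,284,-242],"yaw":-45},{"grip":0,"offset":[0,284,-242],"yaw":-45},{"grip":0,"offset":[0,284,-242],"yaw":-45},{"grip":0,"offset":[10,425,-362],"yaw":-65},{"grip":0,"offset":[10,425,-362],"yaw":-65},{"grip":0,"offset":[10,425,-362],"yaw":-65},{"grip":0,"offset":[10,425,-362],"yaw":-65}]'
python3 - <<'E'
from h import *
from plant import telemetry
p=np.load("p.npy");s=telemetry.read_state();
plan(s,S2W(p,[(0,.03,.19)])[0],p)
E
```

```text
time_s: 0.98
ee_pos: [0.4417, -0.2208, 0.2087]
tcp_rot: [0.707, 0.009, 0.707, -0.008]
force: [0.6, 0.1, -0.6]
width: 0.0478
offset [ 19.1 297.2 138.8] yaw(z=+y) 155.1 yaw(z=-y) -24.9 toolx [-4.0e-04  1.5e-03 -1.0e+00] width 0.04779037518984955 t 0.9833 F [ 0.56  0.08 -0.56] tcp [ 0.4417 -0.2208  0.2087]
```

```bash
python3 -m jog '[{"grip":0,"offset":[19,297,139],"yaw":-25},{"grip":0,"offset":[19,297,139],"yaw":-25},{"grip":0,"offset":[19,297,139],"yaw":-25},{"grip":0,"offset":[19,297,139],"yaw":-25},{"grip":0,"offset":[19,297,139],"yaw":-25},{"grip":0,"offset":[19,297,139],"yaw":-25},{"grip":0,"offset":[19,297,139],"yaw":-25},{"grip":0,"offset":[19,297,139],"yaw":-25},{"grip":0,"offset":[19,297,139],"yaw":-25},{"grip":0,"offset":[19,297,139],"yaw":-25}]'
python3 - <<'E'
from h import *
from plant import telemetry
import cv2
p=np.load("p.npy");s=telemetry.read_state();
plan(s,S2W(p,[(0,.03,.19)])[0],p)
m=viewer.camera_model("wrist");im=viewer.capture("wrist")
cv2.imwrite("pics/w1.png",im[:,:,::-1]); np.save("w1T.npy",m["world_from_camera"])
E
```

```text
time_s: 1.82
ee_pos: [0.5879, 0.0744, 0.1892]
tcp_rot: [0.691, -0.145, 0.693, 0.146]
force: [0.4, -0.6, 1.2]
width: 0.0478
offset [-0.8 -1.4 -0.7] yaw(z=+y) -179.7 yaw(z=-y) 0.3 toolx [-0.0021  0.0011 -1.    ] width 0.0477584325150012 t 1.8167 F [ 0.44 -0.64  1.17] tcp [0.5879 0.0744 0.1892]
```

View pics/w1.png

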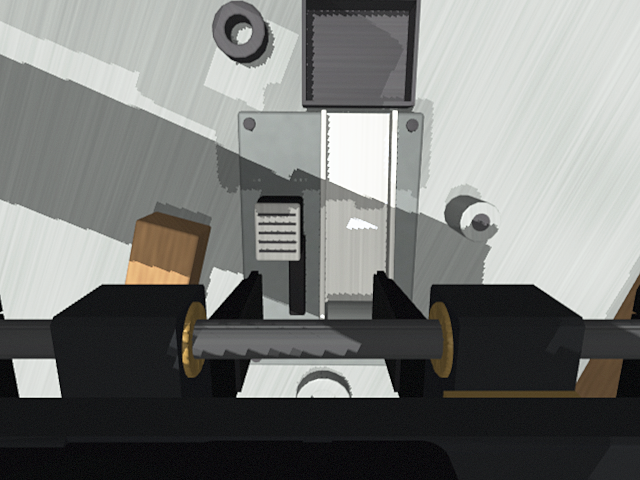

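Wrist view: paddle at about (278,229), lane between columns 325 and 393, tray at the top, fingertips at about (258,273) and (378,273). I refit the stand with this picture.

Run:
```python
import cv2
im=cv2.imread("pics/w1.png")
c=im[95:305,225:435];cv2.imwrite("pics/w1c.png",cv2.resize(c,None,fx=2.8,fy=2.8,interpolation=cv2.INTER_CUBIC))
```

```text
(no output)
```

View pics/w1c.png

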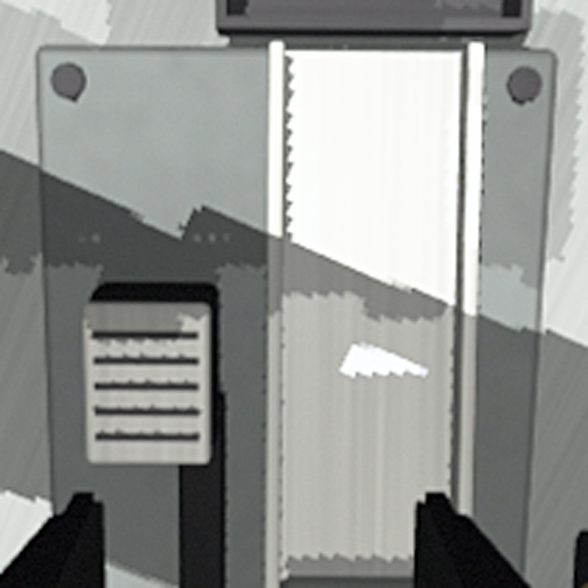

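Run:
```python
from h import *
from scipy.optimize import least_squares
from plant import telemetry
P=np.array([(90,95,12),(90,-55,12),(22,77,54),(22,43,54),(-22,43,54),(-22,77,54),(88,28,42),(88,24,42),(88,-24,42),(88,-28,42)])*1e-3
u=np.array([(38,47),(554,50),(84,303),(211,303),(212,464),(88,464),(270,43),(284,43),(470,43),(484,43)],float)
u=(u+.5)/2.8-.5+[225,95]
m=viewer.camera_model("wrist")
r=lambda p:(proj("wrist",S2W(p,P))-u).ravel()
p0=np.load("p.npy");s=least_squares(r,p0);print(p0,s.x,r(s.x).reshape(-1,2).round(1).tolist())
# allow z shift of stand
r2=lambda q:(proj("wrist",S2W(q[:3],P)+[0,0,q[3]])-u).ravel()
s2=least_squares(r2,[*p0,0]);print(s2.x,r2(s2.x).reshape(-1,2).round(1).tolist())
st=telemetry.read_state()
plan(st,S2W(s.x,[(0,.03,.07)])[0],s.x)
np.save("pw.npy",s.x)
# fingertip projection
M=Rt(st).as_matrix()
for z in(-30,30): print(proj("wrist",[st["ee_pos"]+M@[0,dy/1000,z/1000] for dy in(-10,10)]).round(1).tolist())
```

```text
[0.61529429 0.08486738 1.98088589] [0.61487903 0.08412799 1.98357517] [[-2.1, -1.2], [2.6, -1.9], [-0.8, 0.3], [0.1, 0.4], [0.2, 0.4], [-0.3, 0.4], [-0.3, 0.4], [0.2, 0.4], [-0.0, 0.5], [0.5, 0.5]]
[ 0.61494881  0.08405475  1.98369015 -0.00296106] [[-1.4, -0.8], [1.7, -1.6], [-0.2, -0.2], [0.3, -0.1], [0.4, -0.5], [0.3, -0.6], [-0.3, 0.8], [0.2, 0.8], [-0.7, 0.9], [-0.2, 1.0]]
offset [119.4  -1.1  -0.5] yaw(z=+y) -180.0 yaw(z=-y) 0.0 toolx [-1.8e-03  9.0e-04 -1.0e+00] width 0.0473604241337058 t 1.8667 F [-0.57 -0.3  -0.38] tcp [0.5876 0.0732 0.1894]
[[250.7, 319.7], [249.0, 276.1]]
[[388.1, 319.8], [390.0, 276.2]]
```

```bash
python3 -m jog '[{"grip":0,"offset":[30,-1,-0.5],"yaw":0},{"grip":0,"offset":[60,-1,-0.5],"yaw":0},{"grip":0,"offset":[90,-1,-0.5],"yaw":0},{"grip":0,"offset":[110,-1,-0.5],"yaw":0},{"grip":0,"offset":[122,-1,-0.5],"yaw":0},{"grip":0,"offset":[125,-1,-0.5],"yaw":0},{"grip":0,"offset":[125,-1,-0.5],"yaw":0},{"grip":0,"offset":[125,-1,-0.5],"yaw":0}]' 30
python3 - <<'E'
from h import *
from plant import telemetry
import cv2
p=np.load("pw.npy");s=telemetry.read_state();
plan(s,S2W(p,[(0,.03,.047)])[0],p)
im=viewer.capture("wrist");cv2.imwrite("pics/w2.png",im[:,:,::-1])
im=viewer.capture("side");cv2.imwrite("pics/s2.png",cv2.resize(im[210:350,230:400,::-1],None,fx=4,fy=4,interpolation=cv2.INTER_CUBIC))
E
```

```text
time_s: 2.53
ee_pos: [0.5884, 0.0716, 0.066]
tcp_rot: [0.692, -0.145, 0.692, 0.145]
force: [-0.3, -0.5, 0.3]
width: 0.0475
offset [19.   0.8 -0.7] yaw(z=+y) 180.0 yaw(z=-y) -0.0 toolx [ 6.e-04  9.e-04 -1.e+00] width 0.04754834518609466 t 2.5333 F [-0.34 -0.5   0.34] tcp [0.5884 0.0716 0.066 ]
```

View pics/w2.png

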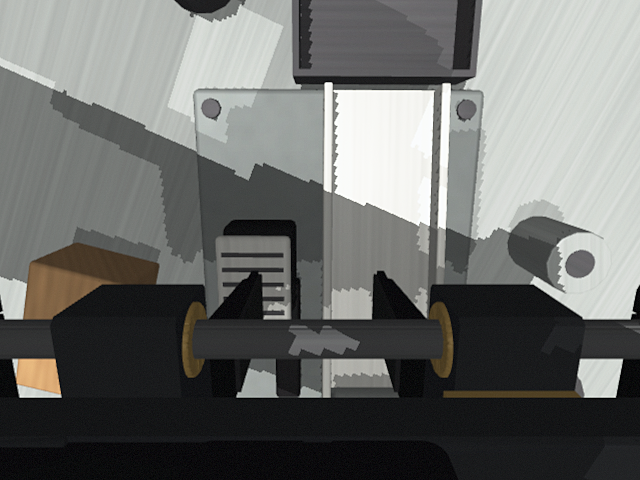

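View pics/s2.png

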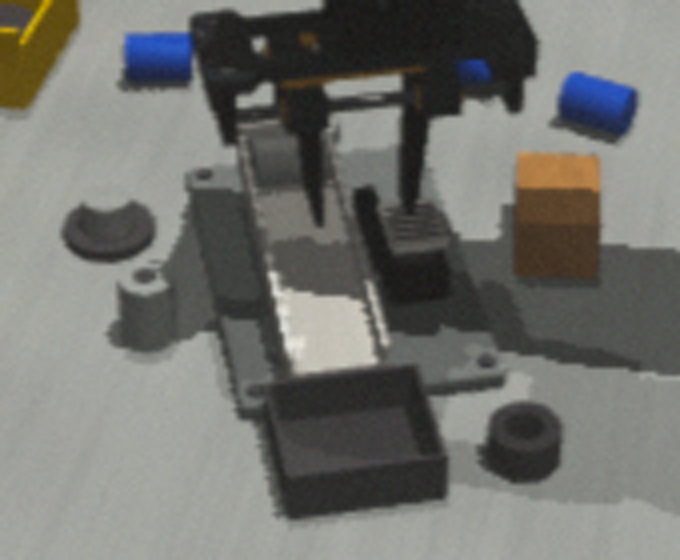

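Both fingertips are lined up: one over the paddle at (255,275), one over the middle of the lane at (378,275), and the roller is still in the pocket. I press now.

```bash
python3 -m jog '[{"grip":0,"offset":[6,1,-0.7],"yaw":0},{"grip":0,"offset":[10,1,-0.7],"yaw":0},{"grip":0,"offset":[13,1,-0.7],"yaw":0},{"grip":0,"offset":[14,1,-0.7],"yaw":0},{"grip":0,"offset":[14,1,-0.7],"yaw":0}]'
python3 - <<'E'
from h import *
from plant import telemetry
p=np.load("pw.npy");s=telemetry.read_state();
plan(s,S2W(p,[(0,.03,.047)])[0],p)
E
```

```text
time_s: 3.05
ee_pos: [0.5881, 0.0727, 0.0532]
tcp_rot: [0.693, -0.145, 0.691, 0.145]
force: [-1.1, -0.4, 5.7]
width: 0.0473
offset [ 6.2 -0.3 -0.9] yaw(z=+y) -180.0 yaw(z=-y) 0.0 toolx [ 0.0021  0.001  -1.    ] width 0.04725915262671032 t 3.05 F [-1.09 -0.37  5.69] tcp [0.5881 0.0727 0.0532]
```

```bash
python3 -m jog '[{"grip":0,"offset":[3,0,-0.5],"yaw":0},{"grip":0,"offset":[6,0,-0.5],"yaw":0},{"grip":0,"offset":[6.5,0,-0.5],"yaw":0},{"grip":0,"offset":[6.5,0,-0.5],"yaw":0},{"grip":0,"offset":[6.5,0,-0.5],"yaw":0},{"grip":0,"offset":[6.5,0,-0.5],"yaw":0},{"grip":0,"offset":[6.5,0,-0.5],"yaw":0},{"grip":0,"offset":[6.5,0,-0.5],"yaw":0}]'
python3 - <<'E'
from h import *
from plant import telemetry
import cv2
p=np.load("pw.npy");s=telemetry.read_state();
plan(s,S2W(p,[(0,.03,.047)])[0],p)
im=viewer.capture("wrist");cv2.imwrite("pics/w3.png",im[:,:,::-1])
im=viewer.capture("side");cv2.imwrite("pics/s3.png",cv2.resize(im[210:350,230:400,::-1],None,fx=4,fy=4,interpolation=cv2.INTER_CUBIC))
E
```

```text
time_s: 3.72
ee_pos: [0.5881, 0.0728, 0.0472]
tcp_rot: [0.693, -0.145, 0.691, 0.145]
force: [-0.6, 2.4, 4.6]
width: 0.0477
offset [ 0.2 -0.3 -0.9] yaw(z=+y) -180.0 yaw(z=-y) 0.0 toolx [ 0.003   0.0014 -1.    ] width 0.04766388977771518 t 3.7167 F [-0.58  2.36  4.64] tcp [0.5881 0.0728 0.0472]
```

View pics/w3.png

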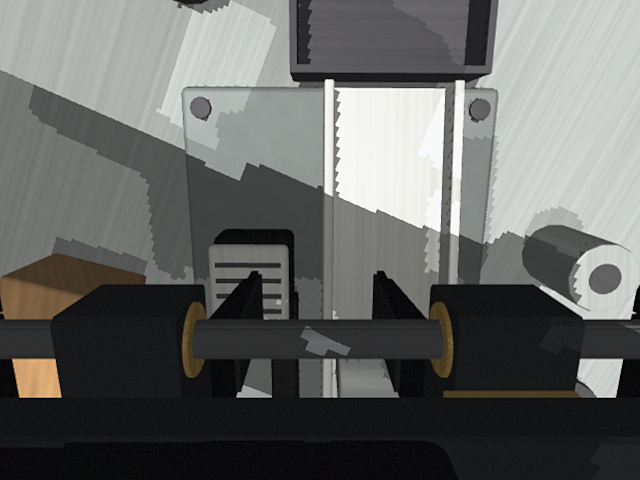

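View pics/s3.png

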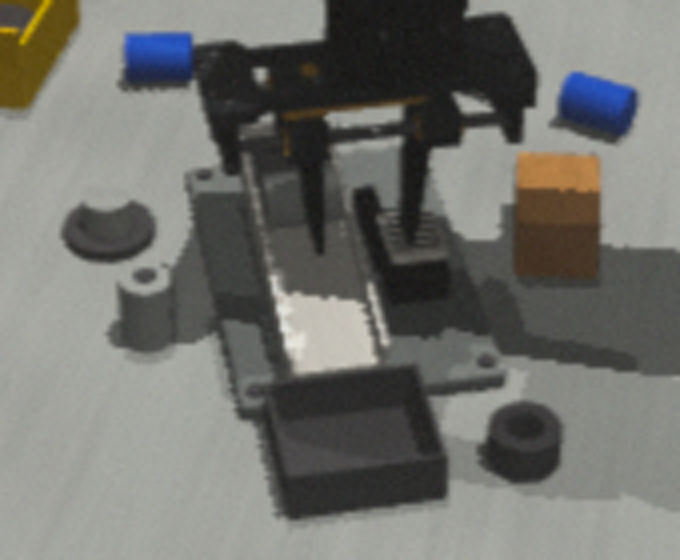

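The paddle is down and the roller appears to be on the lane behind the lane finger, at about (290,205) in the side crop. I let it settle and check more closely, including in the top view.

```bash
python3 -m jog '[{"grip":0,"offset":[0.3,0,0],"yaw":0},{"grip":0,"offset":[0.3,0,0],"yaw":0},{"grip":0,"offset":[0.3,0,0],"yaw":0},{"grip":0,"offset":[0.3,0,0],"yaw":0},{"grip":0,"offset":[0.3,0,0],"yaw":0},{"grip":0,"offset":[0.3,0,0],"yaw":0},{"grip":0,"offset":[0.3,0,0],"yaw":0},{"grip":0,"offset":[0.3,0,0],"yaw":0},{"grip":0,"offset":[0.3,0,0],"yaw":0},{"grip":0,"offset":[0.3,0,0],"yaw":0}]'
python3 - <<'E'
from h import *
from plant import telemetry
import cv2
p=np.load("pw.npy");s=telemetry.read_state();
plan(s,S2W(p,[(0,.03,.047)])[0],p)
pr=S2W(p,[(-.026,-.022,.06),(-.026,.022,.06),(-.069,-.022,.059),(-.069,.022,.059)])
print(proj("side",pr).round(0).tolist())
a=viewer.capture("side");b=viewer.capture("top");w=viewer.capture("wrist")
A=cv2.resize(a[230:300,270:350,::-1],None,fx=7,fy=7,interpolation=cv2.INTER_CUBIC)
cv2.imwrite("pics/s4.png",A)
cv2.imwrite("pics/t4.png",cv2.resize(b[190:325,215:395,::-1],None,fx=4.4,fy=4.4,interpolation=cv2.INTER_CUBIC))
w=np.clip(w.astype(float)*1.8,0,255).astype(np.uint8)
cv2.imwrite("pics/w4.png",cv2.resize(w[230:400,200:440,::-1],None,fx=3.3,fy=3.3,interpolation=cv2.INTER_CUBIC))
E
```

```text
time_s: 4.65
ee_pos: [0.5881, 0.0728, 0.0472]
tcp_rot: [0.693, -0.145, 0.691, 0.145]
force: [-1.3, 1.3, 5.3]
width: 0.0477
offset [ 0.2 -0.4 -0.9] yaw(z=+y) -180.0 yaw(z=-y) 0.0 toolx [ 0.0028  0.0014 -1.    ] width 0.04770423879185105 t 4.65 F [-1.28  1.3   5.29] tcp [0.5881 0.0728 0.0472]
[[297.0, 260.0], [315.0, 258.0], [294.0, 249.0], [312.0, 247.0]]
```

View pics/s4.png

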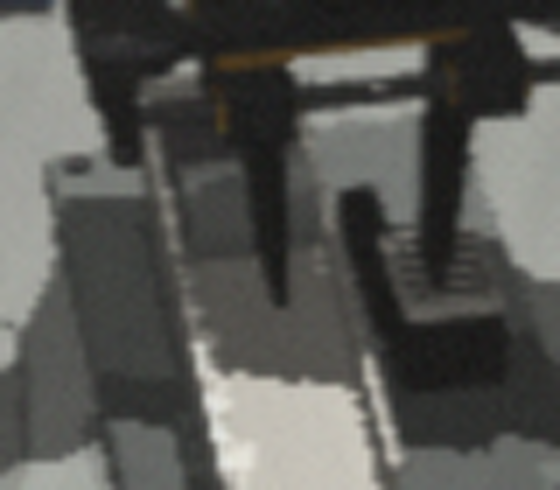

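View pics/t4.png

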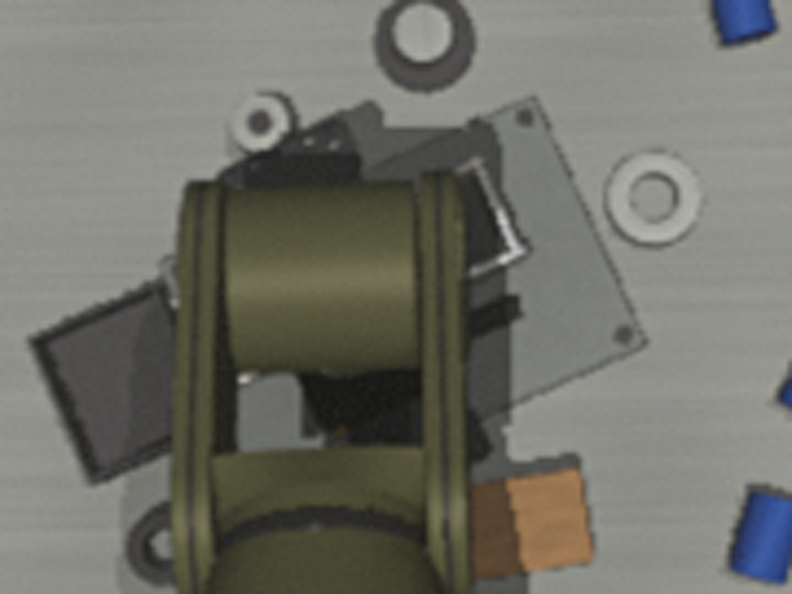

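View pics/w4.png

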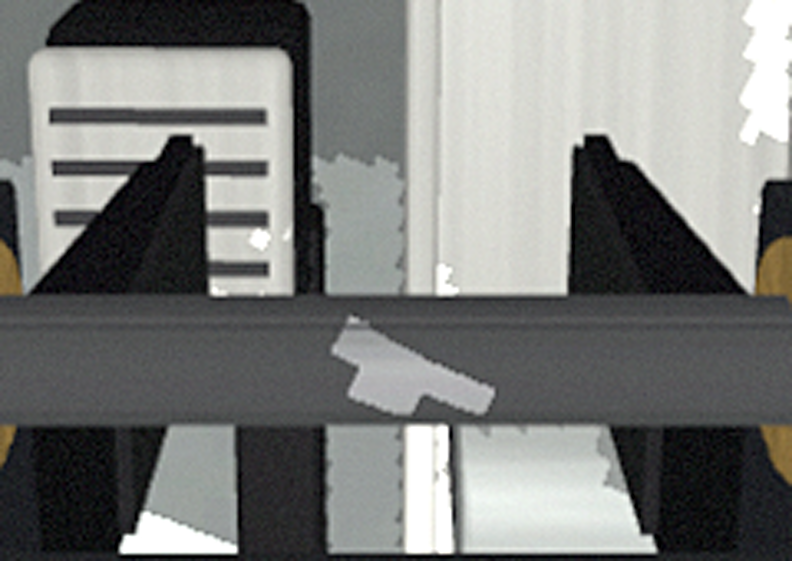

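The side crop shows the roller on the lane at image columns 296–315, rows 253–266, where a roller resting on the finger (x = -26 mm) should appear. The pocket is dark and empty in the top view at (490,215). One check that it is standing still, then I hand in.

```bash
python3 -m jog '[{"grip":0,"offset":[0.3,0,0],"yaw":0},{"grip":0,"offset":[0.3,0,0],"yaw":0},{"grip":0,"offset":[0.3,0,0],"yaw":0},{"grip":0,"offset":[0.3,0,0],"yaw":0},{"grip":0,"offset":[0.3,0,0],"yaw":0},{"grip":0,"offset":[0.3,0,0],"yaw":0}]'
python3 - <<'E'
from plant import viewer,workorder
import cv2,numpy as np
a=cv2.resize(viewer.capture("side")[230:300,270:350,::-1],None,fx=7,fy=7,interpolation=cv2.INTER_CUBIC)
b=cv2.imread("pics/s4.png");d=np.abs(a.astype(int)-b);print(d.mean(),d[160:260,180:320].mean(),d[160:260,180:320].max())
E
```

```text
time_s: 5.3
ee_pos: [0.5881, 0.0728, 0.0472]
tcp_rot: [0.693, -0.145, 0.691, 0.145]
force: [-1.7, 1.0, 5.0]
width: 0.0475
1.78908527696793 1.9475952380952382 13
```

Nothing changed beyond image noise, so the roller is standing still.

```bash
python3 -c "
from plant import workorder
print(workorder.finish_job())"
```

```text
the job is handed in; nothing more can be done
None
```

I set the gripper to about 48 mm open across the stand and pressed straight down. One fingertip holds the paddle down about 6.8 mm, inferred from the tip height of 47.2 mm and a steady push of about 5 N. The other stands on the lane's centre line about 7 mm above the floor. The roller popped out and came to rest against it at about x = -26 mm. I handed the job in at about 5.4 s.

- **Roller:** the side view shows it on the lane where a roller resting on the finger should appear. Two side pictures about 0.7 s apart showed no change beyond image noise, and the pocket looks empty in the top view.
- **Loose parts:** the ones in view, including the spare roller, ring, flange and carton, stayed where they were, and the tool was not near any of them. The arm covered part of the top view.
- **Pose fit:** the fits from the separate cameras disagreed by up to about 6 mm along the lane. I used the wrist-camera fit, which was within 1 mm of the combined top-and-side fit.

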